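# Clear broken ceramic out of a T-slot with the slot scraper

### The arm

A 7-joint arm with a two-finger parallel gripper is mounted at the origin on the work surface. World frame = base frame: x ahead of the robot, y to its left, z up, the work surface at z = 0. Lengths are in m, angles in rad, forces in N, time in s.
With the tool pointing down it reaches from about 0.425 to 0.875 m from the base axis. Payload 4.7 kg.
Tool frame: the origin (TCP) lies at the very end of the fingers, on their centre line; the grasp point (between the pads) lies 19 mm behind it (grip_point_offset is the distance from the TCP to the grasp point, in m); x points along the fingers, z is the direction in which the jaws open and shut, and the axes are right-handed (so a half turn about x gives the same grasp; the last joint's range is limited). The gripper opens to 87 mm and grips with 3 to 60 N. Pads are 19 mm wide; open, the fingers measure 117 mm over their backs; the gripper's body (75 mm by 190 mm) begins 51 mm behind the grasp point.
Start: joints at [1.36, 0.321, -0.07, 1.45, 0.023, 1.371, -0.057], TCP at [0.145, -0.634, 0.223] pointing down, gripper open.
Joint ranges: [-2.86, 2.86], [-0.3, 2.09], [-1.38, 1.24], [0.06, 2.45], [-1.56, 4.7], [0.09, 2.05], [-2.69, 2.69]. Speed limits (rad/s): [2.57, 2.57, 3.14, 3.14, 3.14, 3.14, 3.14].

### API

Orientations are given as a rotation vector (axis times angle).
In Python, from bench import get_state, get_image, calibration, close_job, grip_point_offset gives the robot as it stands.
- The arm moves only by the tool play_rows, never from a script. Its argument "targets" is a list of rows, each an object with "claw": the closure, from 0 (fully open) to 1 (shut); "linear": the shift along the tool's x, y, z as a fraction of full scale, a list of three; "rotation": the turn, a rotation vector about the tool's x, y, z as a fraction of full scale, a list of three. In form: [{"claw": claw, "linear": [x, y, z], "rotation": [wx, wy, wz]}, ...]. A call has 1 to 10 rows; each row shifts and turns the pose as measured when the row begins, along the tool's axes as they then stand; what a row does not reach is not made up. Full scale, the value 1, is 2.5 cm for a shift and 90 degrees for a turn. A row lasts 1/12 s, in which the tool goes at most 41.7 mm and 7.16 degrees, less where a joint would pass 70% of its speed; a pose out of reach is approached as far as the arm can. A call with a number of a shift or a turn outside -1 to 1 is refused whole. A call with a gripper value outside its range is refused whole. The fingers move at their own pace and stop on an object; "newtons" is the grip in N (left out, the last holds). Time passes only in rows, so rows that do not move let the fingers close. It gives the time, the measured TCP pose, the force and the opening at its end, in the units of the state.
- get_state(): the state, without advancing time (a new reading comes with each control period).
- get_image(name): name is "scene" or "top"; returns the picture (420x560x3 uint8, blue, green, red); there is no depth.
- calibration(name): a dict with "fx", "fy", "cx", "cy" (pixels), "rvec" (rotation vector, rad) and "tvec" (3), from world to camera coordinates, as OpenCV has them. Camera axes: x right, y down, z forward; pixel columns grow to the right and rows downward; lengths in m; the calibration is good to about 2 mm. A picture is of the moment at which its call begins. calibration takes no time and is no camera call.
- close_job(): hands the job in, once; it reports no verdict.
The state is a dict: "time": time; "joint_positions": joint angles; "qd": joint speeds; "joint_torque": joint torques, N m; "position": TCP position; "tool_rot": TCP orientation; "ft_force": force on the tool from outside, world axes, zero at the start; "torque": the same for the moment, N m; "grip_width": opening from 0.0 (shut) to 1.0 (fully open).
Only numpy, scipy, OpenCV 4.12 (cv2) and the standard library are available. Lean on these libraries where they do the work, as an engineer would, in place of code of your own. Each camera call takes 0.05 s, during which the arm holds its last target. There are 200 camera calls.

### The job

Two white pieces of broken ceramic are trapped in one of the two T-slots of the steel clamping plate. Take the blue-handled scraper from the green mat, lower its foot into the wide entry pocket at the closed end of that slot and push it along the slot until both pieces have dropped out of the open end into the steel tray. Then stand the scraper upright back on the green mat, and leave the clamp bolt in the other slot, the bottle and the vials where they are.

Things in the scene. Friction and masses are not known exactly. Their poses are not given: they have to be found in the camera images.
- plate: Grey steel T-slotted clamping plate, fixed, 170 (x) x 300 (y) mm, top 75 mm above the bench. Origin on the bench under its middle, z up. Two T-slots run along its y axis at x = -32 mm (near slot) and +32 mm (far slot), floor 43 mm above the bench: neck 18 mm wide and 18 mm deep, undercut below it 32 mm wide, 14 mm high. Closed at the -y end, open at the +y end (y = +150 mm).
- near_pocket (a point): Middle of the near slot's entry pocket (x = -32, y = -99 mm on the plate), on the slot floor; axes as the plate's. The pocket is open to the top over the full 32 mm depth, 38 mm wide (x) and 74 mm long (y from -136 to -62 mm); the slot leaves it towards +y.
- far_pocket (a point): Middle of the far slot's entry pocket (x = +32, y = -99 mm on the plate), on the slot floor; the same size and axes as the near one.
- near_end (a point): Middle of the near slot's open end (x = -32, y = +150 mm on the plate), on the slot floor; axes as the plate's.
- far_end (a point): Middle of the far slot's open end (x = +32, y = +150 mm on the plate), on the slot floor; axes as the plate's.
- scrap1: White ceramic fragment, about 25 mm across and 10 mm high, 22 g, lying loose in one slot's undercut, too wide for the neck. Origin at the centre of its underside. It is the piece nearer the entry pocket.
- scrap2: The second white fragment, about 24 mm across and 10 mm high, 20 g, in the same slot, 32 to 55 mm farther towards the open end. Origin at the centre of its underside.
- scraper_grip (a point): Centre of the blue handle of the scraper (320 g, loose, standing upright on the mat), 87.5 mm above the underside of its foot; z up. The handle is 22 mm wide in x, 38 mm in y, 65 mm high (its top 120 mm above the underside). The scraper is the same both ways round (half turn about z).
- scraper_foot (a point): Centre of the underside of the scraper's steel foot, which is 26 mm wide (x), 60 mm long (y, the direction of travel in a slot), 9 mm high, with rounded corners. Above it a web 10 mm wide and 40 mm long rises to the collar at 50 mm and the handle. z up.
- tray: Low stainless tray, loose, 500 g, 180 (x) x 140 (y) x 21 mm high with 2 mm walls and floor, tucked 14 mm under both open slot ends. Origin at the centre of its underside on the bench.
- mat: Green mat, fixed, 200 (x) x 150 (y) x 3 mm, where the scraper stands. Origin at the centre of its underside.
- clamp_bolt: Clamp bolt with washer and nut, standing in the slot that has no scrap, reaching 25 mm above the plate's top. Origin on its axis at the plate's top. Leave it alone.
- bottle: White plastic bottle with red cap, 42 mm across, 85 mm high, on the bench beyond the plate. Origin under its middle.
- vial: Amber vial with black cap, 28 mm across, 65 mm high, on the bench. Origin under its middle.
- vial2: A second such amber vial. Origin under its middle.
Not all that is in view belongs to the job. Of the things shaped like the mat, the green one is meant.

How it is judged:
On the way, in this order (a step that is already met when the one before it is completed fails the run):
1. the scraper's foot is down in an entry pocket at the closed end (x of scraper_foot in the frame of plate between -0.055 and 0.055 m and y of scraper_foot in the frame of plate between -0.14 and -0.045 m and z of scraper_foot in the frame of plate below 0.051 m), for 0.1 s.
2. with the scraper still down at slot level, both pieces have fallen out of the open end (x of scraper_foot in the frame of plate between -0.055 and 0.055 m and y of scraper_foot in the frame of plate between 0.05 and 0.3 m and z of scraper_foot in the frame of plate below 0.053 m and y of each of scrap1, scrap2 in the frame of plate above 0.13 m and z of each of scrap1, scrap2 in the frame of plate below 0.035 m), for 0.1 s.
At the end, for the whole second after the job is handed in: Both ceramic pieces lie at rest in the tray; the scraper stands upright (within 7 degrees) and released with the middle of its foot on the green mat; the clamp bolt is within 15 mm of where it was (x of scrap1 in the frame of tray between -0.088 and 0.088 m and y of scrap1 in the frame of tray between -0.068 and 0.068 m and z of each of scrap1, scrap2 in the frame of tray below 0.026 m and linear speed of each of scrap1, scrap2 below 0.03 m/s and x of scrap2 in the frame of tray between -0.088 and 0.088 m and y of scrap2 in the frame of tray between -0.068 and 0.068 m and x of scraper_foot in the frame of mat between -0.1 and 0.1 m and y of scraper_foot in the frame of mat between -0.075 and 0.075 m and z of scraper_foot in the frame of mat between -0.003 and 0.008 m and angle between scraper_foot's own z axis and vertical below 0.12 rad and distance of clamp_bolt from where it was at the start of the episode below 0.015 m and angle between clamp_bolt's own z axis and vertical below 0.15 rad); the robot touches nothing.
It fails at once if the clamp bolt is shifted by more than 20 mm or tipped (distance of clamp_bolt from where it was at the start of the episode above 0.02 m or angle between clamp_bolt's own z axis and vertical above 0.4 rad).
It fails at once if the bottle or a vial is pushed more than 30 mm or tipped over (distance of any of bottle, vial, vial2 from where it was at the start of the episode above 0.03 m or angle between any of bottle, vial, vial2's own z axis and vertical above 0.5 rad).
It also fails if it takes over 54 s, if anything falls off the work surface, if the arm or the gripper's body presses on something with over 40 N, if the wrist force passes 120 N, or if a joint passes its speed limit or range.

## Working session

There is one attempt and no reset: what is moved stays moved. The work goes in short steps, Python scripts to look and compute and a tool call to move; the robot and the scene stay as the last step left them, time stands still between calls to the robot, and variables do not carry over. Pictures are saved under pics/ and viewed, about 8 in all and at most 12, crops included, and the job is handed in when it is done.

Besides the shell and the picture viewer there is one more tool, called as name(argument=value, ...) on one line, values as JSON. play_rows: Moves the arm, as the interface text tells. Shift numbers are shares of 2.5 cm and turn numbers shares of 90 degrees, none past 1 either way. Its arguments: {"type":"object","properties":{"targets":{"type":"array"},"newtons":{"type":"number"}},"required":["targets"]}

```bash
ls; mkdir -p pics
python3 - <<'E'
from bench import *
import cv2
print(get_state())
for n in("scene","top"):
    cv2.imwrite(f"pics/{n}0.png",get_image(n)); print(n,calibration(n))
print(grip_point_offset)
E
```

```text
pics
{'time': 0.0, 'joint_positions': array([ 1.36012668,  0.32182341, -0.07008079,  1.45168428,  0.02260119,
        1.37078825, -0.05689342]), 'qd': array([ 0.00016332,  0.00059575, -0.00074682, -0.00010922, -0.00119687,
        0.00074166,  0.00146201]), 'joint_torque': array([ 5.84190111e-04, -4.91289711e+01, -4.03626384e-01, -3.12526560e+01,
       -6.39874907e-02,  4.38158121e-02,  1.78639871e-04]), 'position': array([ 0.14469761, -0.63311941,  0.22145656]), 'tool_rot': array([ 1.04318361,  1.30878842, -1.04132096]), 'ft_force': array([ 0.3439904 ,  0.03912048, -0.03118001]), 'torque': array([0.0318537 , 0.0204453 , 0.00407727]), 'grip_width': 0.999056532815266}
scene {'fx': 539.9702014608714, 'fy': 539.9702014608714, 'cx': 278.89183411646513, 'cy': 205.71671886550462, 'rvec': array([ 1.52862255,  2.24865873, -0.68938381]), 'tvec': array([ 0.20910315, -0.35511365,  1.41303114])}
top {'fx': 437.19447791447385, 'fy': 437.19447791447385, 'cx': 277.1771061147435, 'cy': 211.53215180748586, 'rvec': array([ 2.12628159, -2.17492585,  0.11555898]), 'tvec': array([-0.01967132,  0.52509984,  0.91958973])}
0.0187
```

View pics/scene0.png

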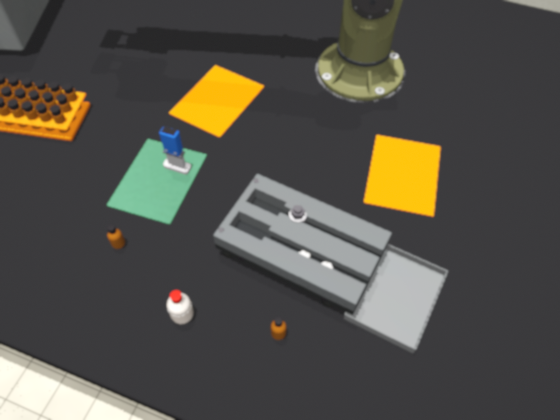

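View pics/top0.png

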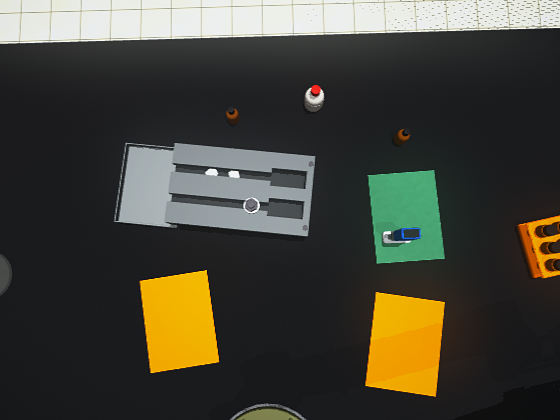

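Near-slot and far-slot candidates: white blobs at top (211,173) and (234,175) lie in the upper slot (far slot, +x). The white ring at (251,205) is the bolt's washer in the near slot. The mat is the green sheet at about (405,217), not the orange ones. The scraper stands at about (402,235). I'll enlarge to confirm, and measure.

```bash
cat > h.py <<'E'
import numpy as np, cv2
from bench import *
from scipy.spatial.transform import Rotation as R
def cam(n):
    c=calibration(n); K=np.array([[c['fx'],0,c['cx']],[0,c['fy'],c['cy']],[0,0,1]])
    M=cv2.Rodrigues(np.array(c['rvec']))[0]; return K,M,np.array(c['tvec'])
def ray(n,uv):
    K,M,t=cam(n); d=M.T@np.linalg.inv(K)@[uv[0],uv[1],1]; return -M.T@t,d/np.linalg.norm(d)
def onz(n,uv,z):
    o,d=ray(n,uv); return o+d*(z-o[2])/d[2]
def tri(a,b):
    (o1,d1),(o2,d2)=ray("scene",a),ray("top",b)
    s=np.linalg.lstsq(np.c_[d1,-d2],o2-o1,rcond=None)[0]
    p,q=o1+s[0]*d1,o2+s[1]*d2; return (p+q)/2,np.linalg.norm(p-q)
def blobs(m,amin):
    cs=cv2.findContours(m.astype(np.uint8),cv2.RETR_EXTERNAL,cv2.CHAIN_APPROX_NONE)[0]
    return [c for c in sorted(cs,key=cv2.contourArea,reverse=True) if cv2.contourArea(c)>=amin]
E
python3 - <<'E'
from h import *
np.set_printoptions(precision=4,suppress=True)
T=cv2.imread("pics/top0.png");S=cv2.imread("pics/scene0.png")
for n,I in(("top",T),("scene",S)):
    h=cv2.cvtColor(I,cv2.COLOR_BGR2HSV).astype(int)
    H,s,v=h[...,0],h[...,1],h[...,2]
    for nm,m,a in(("green",(H>60)&(H<90)&(s>80)&(v>60),300),("blue",(H>105)&(H<130)&(s>150)&(v>50),20),("white",(s<40)&(v>200),8),("grey",(s<60)&(v>70)&(v<200),800)):
        for c in blobs(m,a)[:8]:
            r=cv2.minAreaRect(c)
            if nm=="white" and (r[0][1]<60 if n=="top" else r[0][1]>330):continue
            print(n,nm,cv2.contourArea(c),np.round(r[0],1),np.round(cv2.boxPoints(r),1).tolist())
a=cv2.resize(T[130:250,110:330],(780,425),interpolation=cv2.INTER_CUBIC)
b=cv2.resize(T[210:260,360:440],(320,200),interpolation=cv2.INTER_CUBIC)
c=cv2.resize(S[110:190,130:230],(250,200),interpolation=cv2.INTER_CUBIC)
o=np.zeros((600,780,3),np.uint8);o[:380]=a[:380];o[390:590,:320]=b;o[390:590,330:580]=c
cv2.imwrite("pics/crop1.png",o)
st=get_state();print(R.from_rotvec(st['tool_rot']).as_matrix())
E
```

```text
top green 5931.5 [405.7 216.4] [[366.8999938964844, 174.8000030517578], [435.3999938964844, 167.89999389648438], [444.5, 258.0], [376.0, 265.0]]
top blue 113.0 [407.1 233.6] [[393.70001220703125, 229.0], [419.1000061035156, 226.1999969482422], [420.5, 238.1999969482422], [395.0, 241.0]]
top white 77.0 [314.2  95.5] [[304.6000061035156, 100.5], [307.0, 87.5], [323.79998779296875, 90.5], [321.3999938964844, 103.5]]
top white 48.0 [211.5 172. ] [[206.0, 169.0], [217.0, 169.0], [217.0, 175.0], [206.0, 175.0]]
top white 45.0 [233.5 174. ] [[229.0, 171.0], [238.0, 171.0], [238.0, 177.0], [229.0, 177.0]]
top white 16.0 [252.7 205.8] [[243.60000610351562, 209.60000610351562], [251.60000610351562, 196.0], [261.70001220703125, 201.89999389648438], [253.8000030517578, 215.5]]
top white 9.5 [386.5 232.4] [[382.6000061035156, 231.89999389648438], [389.8999938964844, 230.6999969482422], [390.29998779296875, 232.89999389648438], [383.0, 234.1999969482422]]
top grey 15264.5 [214.3 188.6] [[113.4000015258789, 221.5], [121.4000015258789, 137.3000030517578], [315.20001220703125, 155.60000610351562], [3
[... 1316 characters left out ...]
289.0, 212.89999389648438], [305.29998779296875, 215.0], [304.29998779296875, 222.1999969482422]]
scene white 29.5 [379.   90.5] [[375.0, 88.0], [383.0, 88.0], [383.0, 93.0], [375.0, 93.0]]
scene grey 19484.0 [335.5 255.7] [[208.8000030517578, 238.6999969482422], [259.70001220703125, 152.8000030517578], [462.20001220703125, 272.70001220703125], [411.29998779296875, 358.70001220703125]]
scene grey 2015.0 [ 84.6 386.5] [[-5.199999809265137, 355.0], [0.20000000298023224, 342.3999938964844], [174.5, 417.8999938964844], [169.0, 430.5]]
scene grey 1649.5 [23. 25.] [[-0.0, 0.0], [46.0, 0.0], [46.0, 50.0], [0.0, 50.0]]
[[-0.0005  0.9748  0.2229]
 [ 0.0016  0.2229 -0.9748]
 [-1.     -0.0001 -0.0017]]
```

View pics/crop1.png

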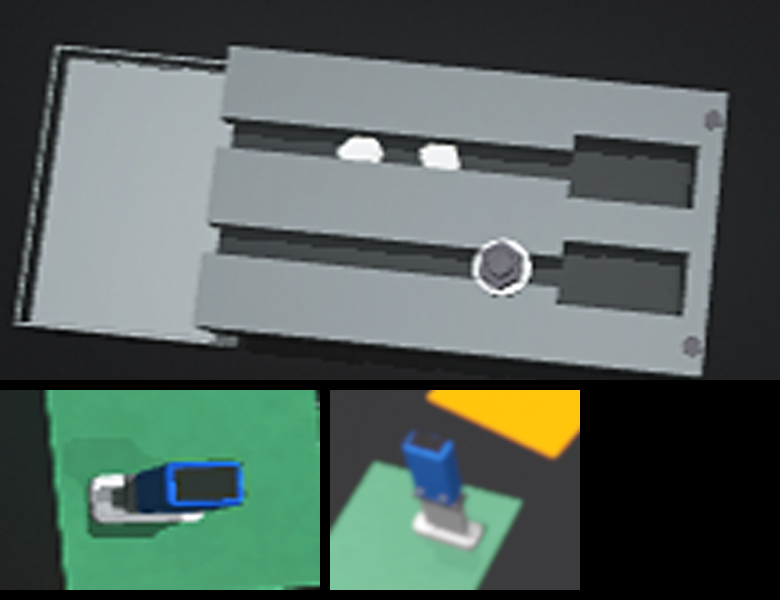

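The crop shows both scraps in the far slot, at top (211,172) and (233,174), and the bolt in the near slot at (252,206). The scraper stands upright on the green mat, with its handle top at about (411,231) in top and (170,131) in scene. Next I refine the plate edges.

```bash
cat >> h.py <<'E'
from scipy.ndimage import map_coordinates, gaussian_filter
def edge(G,p0,p1,half=3.5,trim=.08):
    "subpixel straight edge near p0-p1 -> (point,dir) and rms"
    p0,p1=np.float64(p0),np.float64(p1); d=(p1-p0)/np.linalg.norm(p1-p0); nn=np.array([-d[1],d[0]])
    o=np.arange(-half,half+.01,.25); P=[]
    for f in np.linspace(trim,1-trim,40):
        q=p0+f*(p1-p0); s=q+o[:,None]*nn
        g=np.abs(np.gradient(map_coordinates(G,[s[:,1],s[:,0]],order=1))); g[g<.6*g.max()]=0
        P.append(q+nn*(g@o/g.sum()))
    P=np.array(P)
    for _ in range(3):
        v=cv2.fitLine(P.astype(np.float32),cv2.DIST_HUBER,0,.01,.01).ravel(); r=(P-v[2:])@[-v[1],v[0]]
        P=P[np.abs(r)<max(.3,2*r.std())]
    return v[2:],v[:2],r.std()
def inter(a,b):
    s=np.linalg.solve(np.c_[a[1],-b[1]],b[0]-a[0]); return a[0]+s[0]*a[1]
E
python3 - <<'E'
from h import *
np.set_printoptions(precision=4,suppress=True)
G=gaussian_filter(cv2.cvtColor(cv2.imread("pics/top0.png"),cv2.COLOR_BGR2GRAY).astype(float),.6)
q=lambda x,y:(110+(x+.5)/3.5455-.5,130+(y+.5)/3.5417-.5)
L={'out_far':edge(G,q(228,46),q(728,93)),'out_near':edge(G,q(196,327),q(703,376)),'closed':edge(G,q(728,93),q(703,376)),
'fneck_hi':edge(G,q(235,122),q(330,132)),'fneck_lo':edge(G,q(218,148),q(570,182)),
'fp_hi':edge(G,q(575,135),q(698,147),2.5),'fp_lo':edge(G,q(570,196),q(694,208),2.5),'fp_r':edge(G,q(698,147),q(694,208),2.5),
'nneck_lo':edge(G,q(206,254),q(470,280)), 'np_hi':edge(G,q(565,242),q(688,253),2.5),'np_lo':edge(G,q(557,302),q(683,314),2.5),'np_r':edge(G,q(688,253),q(683,314),2.5)}
W={}
for k,(p,d,r) in L.items():
    a,b=onz("top",p-30*d,.075)[:2],onz("top",p+30*d,.075)[:2]; v=(b-a)/np.linalg.norm(b-a); W[k]=((a+b)/2,v)
    ang=np.degrees(np.arctan2(v[1],v[0]))%180; print(k,np.round(p,1),round(r,2),"ang",round(ang,2))
yaw=np.degrees(np.arctan2(W['fneck_lo'][1][1],W['fneck_lo'][1][0]))%180-90
ys=[np.degrees(np.arctan2(W[k][1][1],W[k][1][0]))%180-90 for k in('out_far','out_near','fneck_lo')]
yaw=np.mean(ys);print("plate yaw",ys)
c,s=np.cos(np.radians(yaw)),np.sin(np.radians(yaw)); ex=np.array([c,s]);ey=np.array([-s,c])
print("x-coords (expect .085,-.085,.041,.023,.051,.013,-.013.. -.041,-.051):")
for k,e in(('out_far',.085),('out_near',-.085),('fneck_hi',.041),('fneck_lo',.023),('fp_hi',.051),('fp_lo',.013),('nneck_lo',-.041),('np_hi',-.013),('np_lo',-.051)):
    print(k,W[k][0]@ex-e)
for k,e in(('closed',-.15),('fp_r',-.136),('np_r',-.136)): print(k,W[k][0]@ey-e)
# handle top
t=lambda x,y:(360+(x+.5)/4-.5,210+(y+.5)/4-.5); u=lambda x,y:(130+(x-330+.5)/2.5-.5,110+(y-390+.5)/2.5-.5)
print("handle top",tri(u(430,443),t(205,485)), onz("top",t(205,485),.123))
m=lambda P:onz("top",P,.123)[:2]
a,b=m(t(168,463)),m(t(243,460));print("handle edge dir",np.degrees(np.arctan2(*(a-b)[::-1]))-90)
a,b=m(t(167,508)),m(t(243,505));print(np.degrees(np.arctan2(*(a-b)[::-1]))-90)
for p in([366.9,174.8],[435.4,167.9],[444.5,258],[376,265]): print("mat",onz("top",p,.003)[:2])
E
```

```text
out_far [242.4 148.9] 0.13 ang 82.99
out_near [245.7 229.7] 0.12 ang 82.94
closed [311.7 190.7] 0.11 ang 172.9
fneck_hi [190.7 164.3] 0.14 ang 83.22
fneck_lo [214.6 175.1] 0.14 ang 82.96
fp_hi [291.5 169.3] 0.13 ang 82.82
fp_lo [288.3 187. ] 0.14 ang 82.76
fp_r [305.7 179.7] 0.12 ang 173.26
nneck_lo [205.8 204.6] 0.13 ang 82.78
np_hi [287.  199.2] 0.12 ang 82.65
np_lo [284.5 217.2] 0.12 ang 82.82
np_r [302.9 210.2] 0.1 ang 174.62
plate yaw [np.float64(-7.014202155683947), np.float64(-7.0630930763629465), np.float64(-7.0429054338448935)]
x-coords (expect .085,-.085,.041,.023,.051,.013,-.013.. -.041,-.051):
out_far 0.5599817847757195
out_near 0.5600135638028846
fneck_hi 0.5601167640487166
fneck_lo 0.5600983697971706
fp_hi 0.5601528949641666
fp_lo 0.5600294001115869
nneck_lo 0.559955077171357
np_hi 0.5601133695726901
np_lo 0.5600546074607312
closed 0.11452052218661485
fp_r 0.11496773801249333
np_r 0.11486994148645005
handle top (array([ 0.2597, -0.3924, -0.1326]), np.float64(0.087682078442492)) [ 0.2796 -0.2811  0.123 ]
handle edge dir 1.1347366503838288
1.1220433177899736
mat [ 0.6069 -0.2356]
mat [ 0.6189 -0.3904]
mat [ 0.4164 -0.3971]
mat [ 0.4044 -0.2462]
```

Run:
```python
import cv2,numpy as np
T=cv2.imread("pics/top0.png");S=cv2.imread("pics/scene0.png")
b=cv2.resize(T[222:248,376:426],(800,416),interpolation=cv2.INTER_CUBIC)[:,:390+10]
b=cv2.resize(T[222:248,378:424],(460,260),interpolation=cv2.INTER_CUBIC)
c=cv2.resize(S[122:178,155:195],(320,448),interpolation=cv2.INTER_CUBIC)
o=np.zeros((450,790,3),np.uint8);o[:260,:460]=b;o[:448,465:785]=c
cv2.imwrite("pics/crop2.png",o)
```

```text
(no output)
```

View pics/crop2.png

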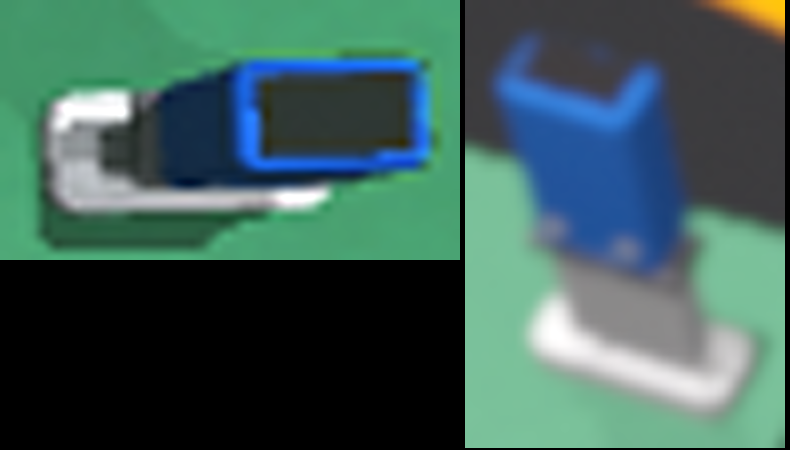

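The crop shows the handle's top face centred at top pixel (410.9,233.1) and scene pixel about (168.8,131.6). The foot is light grey, with its left end at top x≈382 and its rows spanning about 231 to 243.

Run:
```python
from h import *
np.set_printoptions(precision=4,suppress=True)
t=lambda x,y:(378+(x+.5)/10-.5,222+(y+.5)/10-.5); u=lambda x,y:(155+(x-465+.5)/8-.5,122+(y+.5)/8-.5)
C=[t(235,62),t(430,60),t(430,171),t(240,173)]
print("tri top",tri(u(577,80),t(334,116)))
W=[onz("top",p,.123)[:2] for p in C];print(W,np.mean(W,0))
print(np.linalg.norm(W[0]-W[1]),np.linalg.norm(W[1]-W[2]))
G=gaussian_filter(cv2.imread("pics/top0.png")[...,0].astype(float),.5)
for n,a,b,z in(("hi",t(245,62),t(425,60),.123),("lo",t(245,172),t(425,170),.123),("footlo",t(70,210),t(260,208),.008)):
    p,d,r=edge(G,a,b,2); a,b=[onz("top",p+s*d,z)[:2] for s in(-8,8)]; v=a-b
    print(n,p,r,"yaw",np.degrees(np.arctan2(v[1],v[0]))-90,(a+b)/2)
for p in((45,150),(45,95),(50,210),(330,195)): print("foot",onz("top",t(*p),.010)[:2])
# scene foot lower outline
for p in((530,335),(718,412),(760,345)): print("foot sc",onz("scene",u(*p),.006)[:2])
```

```text
tri top (array([ 0.4645, -0.2915,  0.1206]), np.float64(0.0025518089301504866))
[array([ 0.4757, -0.2735]), array([ 0.4752, -0.3113]), array([ 0.4537, -0.31  ]), array([ 0.4541, -0.2733])] [ 0.4647 -0.292 ]
0.0378162757985531 0.021632316501597516
hi [410.8232 228.1782] 0.1031284964925499 yaw 0.11260136625445227 [ 0.4745 -0.2924]
lo [410.5019 238.1766] 0.24801454286085725 yaw 5.325437156207315 [ 0.455  -0.2907]
footlo [394.4961 242.0573] 0.1808980917905636 yaw 1.9540967146698733 [ 0.4536 -0.2882]
foot [ 0.4663 -0.261 ]
foot [ 0.4784 -0.2617]
foot [ 0.453  -0.2615]
foot [ 0.455  -0.3229]
foot sc [ 0.4702 -0.3233]
foot sc [ 0.4752 -0.2611]
foot sc [ 0.4493 -0.261 ]
```

play_rows(targets=[{"claw":0,"linear":[0,0,0],"rotation":[-0.078,0,0]},{"claw":0,"linear":[0,0,0],"rotation":[-0.078,0,0]},{"claw":0,"linear":[0,0,0],"rotation":[-0.078,0,0]},{"claw":0,"linear":[0,0,0],"rotation":[-0.078,0,0]},{"claw":0,"linear":[0,0,0],"rotation":[-0.078,0,0]},{"claw":0,"linear":[0,0,0],"rotation":[-0.078,0,0]},{"claw":0,"linear":[0,0,0],"rotation":[-0.078,0,0]},{"claw":0,"linear":[0,0,0],"rotation":[-0.078,0,0]},{"claw":0,"linear":[0,0,0],"rotation":[-0.078,0,0]},{"claw":0,"linear":[0,0,0],"rotation":[-0.078,0,0]}], newtons=50)

```text
time: 0.93
position: [0.1439, -0.6297, 0.2146]
tool_rot: [0.084, 1.574, -0.064]
ft_force: [-0.5, -0.4, -0.7]
grip_width: 0.999
```

```bash
cat > go.py <<'E'
import sys
from h import *
np.set_printoptions(precision=4,suppress=True)
def to(x,y,z,yaw):
    s=get_state(); M=R.from_rotvec(s['tool_rot']).as_matrix(); a=np.radians(yaw)
    D=np.array([[0,-np.sin(a),np.cos(a)],[0,np.cos(a),np.sin(a)],[-1,0,0]])
    D[:,1]=np.cross(D[:,2],D[:,0])
    print("t",round(s['time'],2),"tcp",s['position'],"zyaw",np.degrees(np.arctan2(M[1,2],M[0,2])).round(2),"F",s['ft_force'],"w",round(s['grip_width'],3),"q",s['joint_positions'])
    print("linear total (units)",M.T@(np.array([x,y,z])-s['position'])/.025,"rot (units)",R.from_matrix(M.T@D).as_rotvec()/(np.pi/2))
if len(sys.argv)>4: to(*map(float,sys.argv[1:5]))
E
python3 go.py .4647 -.292 .19 1
```

```text
t 0.93 tcp [ 0.1439 -0.6297  0.2146] zyaw -5.38 F [-0.5342 -0.4074 -0.6698] w 0.999 q [ 1.4881  0.3363 -0.2348  1.4538  0.0778  1.3743  1.1557]
linear total (units) [ 1.1161 14.6391 11.5113] rot (units) [-0.071  -0.0026 -0.0083]
```

play_rows(targets=[{"claw":0,"linear":[0,0.85,0.65],"rotation":[-0.035,0,0]},{"claw":0,"linear":[0,0.85,0.65],"rotation":[-0.035,0,0]},{"claw":0,"linear":[0,0.85,0.65],"rotation":[0,0,0]},{"claw":0,"linear":[0,0.85,0.65],"rotation":[0,0,0]},{"claw":0,"linear":[0,0.85,0.65],"rotation":[0,0,0]},{"claw":0,"linear":[0,0.85,0.65],"rotation":[0,0,0]},{"claw":0,"linear":[0,0.85,0.65],"rotation":[0,0,0]},{"claw":0,"linear":[0,0.85,0.65],"rotation":[0,0,0]},{"claw":0,"linear":[0,0.85,0.65],"rotation":[0,0,0]},{"claw":0,"linear":[0,0.85,0.65],"rotation":[0,0,0]}])

```text
time: 1.77
position: [0.3025, -0.4101, 0.2095]
tool_rot: [0.007, 1.581, 0.027]
ft_force: [0.2, -0.8, 0.3]
grip_width: 1.004
```

```bash
python3 go.py .4647 -.292 .19 1
```

```text
t 1.77 tcp [ 0.3025 -0.4101  0.2095] zyaw 0.74 F [ 0.1966 -0.7753  0.3128] w 1.004 q [ 1.2874  0.0683 -0.4167  1.7804  0.0231  1.3219  0.8782]
linear total (units) [0.8074 4.624  6.5548] rot (units) [-0.0029 -0.0067 -0.0135]
```

play_rows(targets=[{"claw":0,"linear":[0,0.5,0.7],"rotation":[0,-0.003,-0.005]},{"claw":0,"linear":[0,0.5,0.7],"rotation":[0,-0.003,-0.005]},{"claw":0,"linear":[0,0.5,0.7],"rotation":[0,0,-0.003]},{"claw":0,"linear":[0,0.5,0.7],"rotation":[0,0,0]},{"claw":0,"linear":[0,0.5,0.7],"rotation":[0,0,0]},{"claw":0,"linear":[0,0.5,0.7],"rotation":[0,0,0]},{"claw":0,"linear":[0,0.5,0.7],"rotation":[0,0,0]},{"claw":0,"linear":[0,0.4,0.6],"rotation":[0,0,0]},{"claw":0,"linear":[0,0.3,0.4],"rotation":[0,0,0]},{"claw":0,"linear":[0,0,0],"rotation":[0,0,0]}])

```text
time: 2.6
position: [0.4565, -0.2877, 0.2065]
tool_rot: [-0.014, 1.575, 0.021]
ft_force: [-0.1, -0.7, 0.4]
grip_width: 0.998
```

```bash
python3 go.py .4647 -.292 .072 1
```

```text
t 2.6 tcp [ 0.4565 -0.2877  0.2065] zyaw 1.28 F [-0.1483 -0.7122  0.3818] w 0.998 q [ 1.0578  0.1384 -0.5892  1.7262  0.077   1.3067  0.4748]
linear total (units) [ 5.3778 -0.2067  0.345 ] rot (units) [ 0.0032 -0.0026 -0.0032]
```

play_rows(targets=[{"claw":0,"linear":[0.2,-0.2,0.35],"rotation":[0,0,0]},{"claw":0,"linear":[0.6,0,0],"rotation":[0,0,0]},{"claw":0,"linear":[0.6,0,0],"rotation":[0,0,0]},{"claw":0,"linear":[0.6,0,0],"rotation":[0,0,0]},{"claw":0,"linear":[0.6,0,0],"rotation":[0,0,0]},{"claw":0,"linear":[0.6,0,0],"rotation":[0,0,0]},{"claw":0,"linear":[0.6,0,0],"rotation":[0,0,0]},{"claw":0,"linear":[0.6,0,0],"rotation":[0,0,0]},{"claw":0,"linear":[0.4,0,0],"rotation":[0,0,0]},{"claw":0,"linear":[0,0,0],"rotation":[0,0,0]}])

```text
time: 3.43
position: [0.457, -0.2984, 0.0792]
tool_rot: [-0.012, 1.582, 0.016]
ft_force: [-0.3, 0.4, 0.8]
grip_width: 0.999
```

```bash
python3 go.py .4647 -.292 .072 1
```

```text
t 3.43 tcp [ 0.457  -0.2984  0.0792] zyaw 1.0 F [-0.2694  0.411   0.8473] w 0.999 q [ 1.029   0.2766 -0.5687  1.8512  0.1714  1.073   0.411 ]
linear total (units) [0.2865 0.2511 0.3149] rot (units) [-0.     -0.0071 -0.0018]
```

play_rows(targets=[{"claw":0,"linear":[0.15,0.25,0.35],"rotation":[0,-0.006,-0.002]},{"claw":0,"linear":[0.1,0,0],"rotation":[0,0,0]},{"claw":0,"linear":[0,0,0],"rotation":[0,0,0]}])

```text
time: 3.68
position: [0.4657, -0.2928, 0.073]
tool_rot: [-0.013, 1.572, 0.011]
ft_force: [-0.1, -0.4, 0.4]
grip_width: 1.002
```

```bash
python3 go.py .4647 -.292 .072 1
```

```text
t 3.68 tcp [ 0.4657 -0.2928  0.073 ] zyaw 0.88 F [-0.1366 -0.4183  0.3887] w 1.002 q [ 1.0152  0.2857 -0.572   1.8556  0.1785  1.0511  0.3879]
linear total (units) [ 0.0404  0.0336 -0.0391] rot (units) [-0.0013 -0.0006  0.0008]
```

play_rows(targets=[{"claw":1,"linear":[0,0,0],"rotation":[0,0,0]},{"claw":1,"linear":[0,0,0],"rotation":[0,0,0]},{"claw":1,"linear":[0,0,0],"rotation":[0,0,0]},{"claw":1,"linear":[0,0,0],"rotation":[0,0,0]},{"claw":1,"linear":[0,0,0],"rotation":[0,0,0]},{"claw":1,"linear":[0,0,0],"rotation":[0,0,0]},{"claw":1,"linear":[0,0,0],"rotation":[0,0,0]},{"claw":1,"linear":[0,0,0],"rotation":[0,0,0]}], newtons=55)

```text
time: 4.35
position: [0.468, -0.2937, 0.0763]
tool_rot: [-0.017, 1.567, 0.009]
ft_force: [-0.2, -0.2, 0.2]
grip_width: 0.476
```

```bash
python3 go.py .4647 -.292 .072 1
```

```text
t 4.35 tcp [ 0.468  -0.2937  0.0763] zyaw 0.94 F [-0.2392 -0.2333  0.1538] w 0.476 q [ 1.015   0.2824 -0.573   1.8521  0.1783  1.0519  0.3883]
linear total (units) [ 0.1708  0.0702 -0.132 ] rot (units) [-0.0006  0.0022  0.0032]
```

play_rows(targets=[{"claw":1,"linear":[0,0,0],"rotation":[0,0,0]},{"claw":1,"linear":[0,0,0],"rotation":[0,0,0]},{"claw":1,"linear":[0,0,0],"rotation":[0,0,0]},{"claw":1,"linear":[0,0,0],"rotation":[0,0,0]},{"claw":1,"linear":[0,0,0],"rotation":[0,0,0]},{"claw":1,"linear":[0,0,0],"rotation":[0,0,0]},{"claw":1,"linear":[0,0,0],"rotation":[0,0,0]}])

```text
time: 4.93
position: [0.4678, -0.2937, 0.0762]
tool_rot: [-0.017, 1.568, 0.009]
ft_force: [0.2, 0.3, -0.3]
grip_width: 0.25
```

```bash
python3 -c "
from h import *
for i in range(6):
    s=get_state();print(s['position'],s['grip_width'],s['ft_force'])
    get_image('top')
"; python3 go.py .4647 -.292 .072 1
```

```text
[ 0.46775908 -0.29372274  0.07619269] 0.25032684933655003 [ 0.24758749  0.31046335 -0.31717277]
[ 0.46774925 -0.29371428  0.07617389] 0.2543456955536483 [ 0.08390584 -0.38187741 -0.30771313]
[ 0.46774688 -0.29372392  0.07617582] 0.2511289538328817 [ 0.42299271  0.32465625 -0.30438504]
[ 0.46774282 -0.29376441  0.0761883 ] 0.25403955174550735 [0.45525192 0.22509199 0.92757077]
[ 0.46774202 -0.2937403   0.07617816] 0.24354850216658913 [-0.09806929 -0.28781792  0.97210304]
[ 0.46775352 -0.29375057  0.0761775 ] 0.2508569389557494 [-1.15818134  0.14513688 -0.51412639]
t 5.23 tcp [ 0.4678 -0.2937  0.0762] zyaw 0.93 F [ 0.0911 -0.2656 -0.2187] w 0.246 q [ 1.0151  0.2824 -0.5729  1.8522  0.1784  1.0521  0.3884]
linear total (units) [ 0.1666  0.0723 -0.1214] rot (units) [-0.0007  0.0019  0.0032]
```

play_rows(targets=[{"claw":1,"linear":[-0.3,0,0],"rotation":[0,0,0]},{"claw":1,"linear":[-0.6,0,0],"rotation":[0,0,0]},{"claw":1,"linear":[-0.7,0,0],"rotation":[0,0,0]},{"claw":1,"linear":[-0.7,0,0],"rotation":[0,0,0]},{"claw":1,"linear":[-0.7,0,0],"rotation":[0,0,0]},{"claw":1,"linear":[-0.7,0,0],"rotation":[0,0,0]},{"claw":1,"linear":[-0.5,0.3,0.2],"rotation":[0.02,0,0]},{"claw":1,"linear":[0,0.5,0.3],"rotation":[0.02,0,0]},{"claw":1,"linear":[0,0.7,0.4],"rotation":[0.02,0,0]},{"claw":1,"linear":[0,0.7,0.4],"rotation":[0.02,0,0]}])

```text
time: 6.07
position: [0.4961, -0.2417, 0.1845]
tool_rot: [0.097, 1.576, -0.099]
ft_force: [0.3, 0.2, -2.9]
grip_width: 0.25
```

```bash
python3 go.py .5894 -.0586 .175 -7.04
```

```text
t 6.07 tcp [ 0.4961 -0.2417  0.1845] zyaw -7.13 F [ 0.2975  0.2478 -2.882 ] w 0.25 q [ 0.9564  0.1864 -0.6159  1.7265  0.1156  1.2707  0.1892]
linear total (units) [0.3497 7.7312 2.7968] rot (units) [-0.001  -0.0044  0.001 ]
```

play_rows(targets=[{"claw":1,"linear":[0,0.8,0.25],"rotation":[0,0,0]},{"claw":1,"linear":[0,0.8,0.3],"rotation":[0,-0.002,0]},{"claw":1,"linear":[0,0.8,0.3],"rotation":[0,-0.002,0]},{"claw":1,"linear":[0,0.8,0.3],"rotation":[0,0,0]},{"claw":1,"linear":[0,0.8,0.3],"rotation":[0,0,0]},{"claw":1,"linear":[0,0.8,0.3],"rotation":[0,0,0]},{"claw":1,"linear":[0,0.8,0.3],"rotation":[0,0,0]},{"claw":1,"linear":[0,0.6,0.2],"rotation":[0,0,0]},{"claw":1,"linear":[0,0.3,0.1],"rotation":[0,0,0]},{"claw":1,"linear":[0,0,0],"rotation":[0,0,0]}])

```text
time: 6.9
position: [0.576, -0.0746, 0.1845]
tool_rot: [0.097, 1.574, -0.093]
ft_force: [-0.2, 0.5, -3.0]
grip_width: 0.25
```

```bash
python3 go.py .5894 -.0586 .175 -7.04; python3 -c "
from h import *
T,S=get_image('top'),get_image('scene')
cv2.imwrite('pics/t2.png',T)
s=get_state();print(s['position'])
o=np.zeros((600,800,3),np.uint8)
o[:300,:400]=cv2.resize(T[130:235,230:370],(400,300),interpolation=3)
o[:600,405:795]=cv2.resize(S[150:270,205:283],(390,600),interpolation=3)
cv2.imwrite('pics/chk1.png',o)"
```

```text
t 6.9 tcp [ 0.576  -0.0746  0.1845] zyaw -6.95 F [-0.2407  0.5018 -3.0118] w 0.25 q [ 0.6982  0.2725 -0.7206  1.655   0.183   1.2894 -0.1774]
linear total (units) [0.38   0.6979 0.458 ] rot (units) [ 0.001  -0.0035 -0.0014]
[ 0.57529089 -0.07723361  0.18438715]
```

View pics/chk1.png

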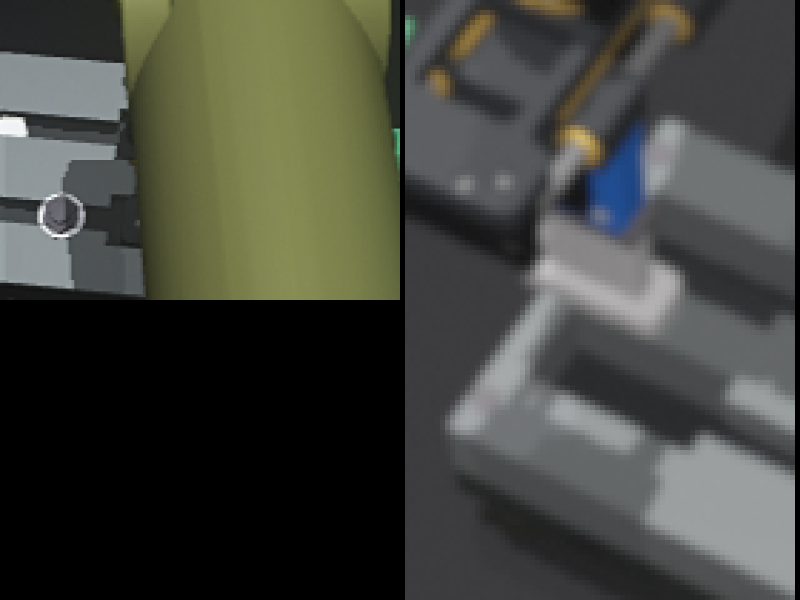

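The picture shows the scraper held upright above the pocket area. The foot's corners in the crop are about (530,268), (655,333) and (685,285). The top view is occluded by the arm. I'll check the foot's position against the kinematics in scene.

```bash
python3 - <<'E'
from h import *
np.set_printoptions(precision=4,suppress=True)
u=lambda x,y:(205+(x-405+.5)/5-.5,150+(y+.5)/5-.5)
a=np.radians(-7.04);ex=np.array([np.cos(a),np.sin(a)]);ey=np.array([-ex[1],ex[0]])
p=np.array([.5753,-.0772]);f=p+.0017*ey
for n,c in(("left",(530,275)),("front",(652,335)),("right",(685,285))):
    w=onz("scene",u(*c),.1155)[:2]-f; print(n,w@ex,w@ey)
# scene-view check of plate frame: plate top corner far/closed at crop (450,425)?
w=onz("scene",u(450,425),.075)[:2]-np.array([.5699,.0453]);print("corner (exp .085,-.15)",w@ex,w@ey)
E
python3 go.py .5894 -.0586 .175 -7.04
```

```text
left 0.00978274619007204 -0.0202908578431352
front 0.011088553383331267 0.03426578836267919
right -0.014647520941997127 0.03390733028128565
corner (exp .085,-.15) 0.08250656120724892 -0.1469142531600858
t 7.0 tcp [ 0.5753 -0.0772  0.1844] zyaw -7.11 F [-0.5129 -1.0143 -2.2002] w 0.253 q [ 0.7002  0.2718 -0.7185  1.6556  0.1839  1.2897 -0.1766]
linear total (units) [0.373  0.8093 0.47  ] rot (units) [-0.0008 -0.0038 -0.0002]
```

play_rows(targets=[{"claw":1,"linear":[0,0.4,0.25],"rotation":[0,-0.002,0]},{"claw":1,"linear":[0,0.35,0.2],"rotation":[0,-0.002,0]},{"claw":1,"linear":[0,0,0],"rotation":[0,0,0]},{"claw":1,"linear":[0,0,0],"rotation":[0,0,0]},{"claw":1,"linear":[0,0,0],"rotation":[0,0,0]}])

```text
time: 7.42
position: [0.5889, -0.0643, 0.1839]
tool_rot: [0.101, 1.569, -0.105]
ft_force: [0.5, -0.4, -2.4]
grip_width: 0.25
```

```bash
python3 go.py .5894 -.0586 .127 -7.04
```

```text
t 7.42 tcp [ 0.5889 -0.0643  0.1839] zyaw -7.55 F [ 0.5253 -0.4044 -2.3681] w 0.25 q [ 0.6661  0.2963 -0.7209  1.6319  0.2045  1.2906 -0.222 ]
linear total (units) [ 2.275   0.2332 -0.0076] rot (units) [-0.0057 -0.0002  0.0016]
```

play_rows(targets=[{"claw":1,"linear":[0.3,0.2,0],"rotation":[-0.005,0,0]},{"claw":1,"linear":[0.4,0.05,0],"rotation":[0,0,0]},{"claw":1,"linear":[0.3,0,0],"rotation":[0,0,0]},{"claw":1,"linear":[0,0,0],"rotation":[0,0,0]},{"claw":1,"linear":[0,0,0],"rotation":[0,0,0]},{"claw":1,"linear":[0,0,0],"rotation":[0,0,0]}])

```text
time: 7.92
position: [0.5883, -0.0591, 0.1547]
tool_rot: [0.096, 1.572, -0.101]
ft_force: [0.2, 0.1, -2.2]
grip_width: 0.25
```

```bash
python3 go.py .5894 -.0586 .119 -7.04
```

```text
t 7.92 tcp [ 0.5883 -0.0591  0.1547] zyaw -7.16 F [ 0.2232  0.0638 -2.2295] w 0.25 q [ 0.6532  0.3201 -0.7183  1.6674  0.2237  1.2412 -0.2387]
linear total (units) [1.4289 0.0287 0.0464] rot (units) [-0.0013 -0.002   0.0022]
```

play_rows(targets=[{"claw":1,"linear":[0.3,0.02,0.04],"rotation":[0,0,0]},{"claw":1,"linear":[0.4,0,0],"rotation":[0,0,0]},{"claw":1,"linear":[0.4,0,0],"rotation":[0,0,0]},{"claw":1,"linear":[0.2,0,0],"rotation":[0,0,0]},{"claw":1,"linear":[0,0,0],"rotation":[0,0,0]},{"claw":1,"linear":[0,0,0],"rotation":[0,0,0]},{"claw":1,"linear":[0,0,0],"rotation":[0,0,0]}])

```text
time: 8.5
position: [0.589, -0.0592, 0.1181]
tool_rot: [0.096, 1.573, -0.101]
ft_force: [-0.1, 0.5, -3.0]
grip_width: 0.248
```

```bash
python3 go.py .5894 -.0586 .118 -7.04
```

```text
t 8.5 tcp [ 0.589  -0.0592  0.1181] zyaw -7.19 F [-0.1061  0.4702 -2.9758] w 0.248 q [ 0.6411  0.3561 -0.7077  1.7043  0.2509  1.1778 -0.2592]
linear total (units) [0.0052 0.0264 0.0118] rot (units) [-0.0017 -0.0026  0.0022]
```

play_rows(targets=[{"claw":1,"linear":[0,0.2,0.01],"rotation":[0,0,0]},{"claw":1,"linear":[0,0.3,0],"rotation":[-0.001,0,0]},{"claw":1,"linear":[0,0.3,0],"rotation":[0,0,0]},{"claw":1,"linear":[0,0.3,0],"rotation":[0,0,0]},{"claw":1,"linear":[0,0.3,0],"rotation":[0,0,0]},{"claw":1,"linear":[0,0.3,0],"rotation":[0,0,0]}])

```text
time: 9.0
position: [0.5962, -0.0143, 0.1196]
tool_rot: [0.096, 1.57, -0.102]
ft_force: [0.3, 0.5, -2.0]
grip_width: 0.247
```

```bash
python3 go.py .6187 .1787 .118 -7.04
```

```text
t 9.0 tcp [ 0.5962 -0.0143  0.1196] zyaw -7.22 F [ 0.3203  0.4903 -1.9882] w 0.247 q [ 0.5741  0.366  -0.7232  1.694   0.2626  1.1821 -0.3434]
linear total (units) [ 0.0353  7.7711 -0.0779] rot (units) [-0.002  -0.0006  0.0024]
```

play_rows(targets=[{"claw":1,"linear":[0.03,0.3,-0.04],"rotation":[-0.002,0,0]},{"claw":1,"linear":[0.02,0.3,-0.02],"rotation":[0,0,0]},{"claw":1,"linear":[0,0.3,0],"rotation":[0,0,0]},{"claw":1,"linear":[0,0.3,0],"rotation":[0,0,0]},{"claw":1,"linear":[0,0.3,0],"rotation":[0,0,0]},{"claw":1,"linear":[0,0.3,0],"rotation":[0,0,0]},{"claw":1,"linear":[0,0.3,0],"rotation":[0,0,0]},{"claw":1,"linear":[0,0.3,0],"rotation":[0,0,0]}])

```text
time: 9.67
position: [0.6025, 0.0536, 0.1183]
tool_rot: [0.092, 1.57, -0.097]
ft_force: [-0.5, 0.0, -2.6]
grip_width: 0.247
```

```bash
python3 go.py .6187 .1787 .118 -7.04
```

```text
t 9.67 tcp [0.6025 0.0536 0.1183] zyaw -6.89 F [-0.4743  0.0471 -2.6437] w 0.247 q [ 0.469   0.3918 -0.7426  1.6734  0.2855  1.1892 -0.4641]
linear total (units) [-0.0084  5.0468  0.0442] rot (units) [ 0.0017 -0.0004  0.0024]
```

play_rows(targets=[{"claw":1,"linear":[0,0.3,0.02],"rotation":[0.001,0,0]},{"claw":1,"linear":[0,0.3,0.01],"rotation":[0,0,0]},{"claw":1,"linear":[0,0.3,0],"rotation":[0,0,0]},{"claw":1,"linear":[0,0.3,0],"rotation":[0,0,0]},{"claw":1,"linear":[0,0.3,0],"rotation":[0,0,0]},{"claw":1,"linear":[0,0.3,0],"rotation":[0,0,0]},{"claw":1,"linear":[0,0.3,0],"rotation":[0,0,0]},{"claw":1,"linear":[0,0.3,0],"rotation":[0,0,0]},{"claw":1,"linear":[0,0.3,0],"rotation":[0,0,0]}])

```text
time: 10.42
position: [0.6124, 0.1273, 0.1178]
tool_rot: [0.093, 1.57, -0.1]
ft_force: [-0.7, -0.3, -2.2]
grip_width: 0.245
```

```bash
python3 go.py .6187 .1787 .118 -7.04
```

```text
t 10.42 tcp [0.6124 0.1273 0.1178] zyaw -7.03 F [-0.694  -0.349  -2.2383] w 0.245 q [ 0.3407  0.4419 -0.7512  1.6197  0.3207  1.2097 -0.6009]
linear total (units) [-0.0185  2.0706 -0.0001] rot (units) [ 0.0001 -0.0007  0.0026]
```

play_rows(targets=[{"claw":1,"linear":[-0.01,0.3,0],"rotation":[0,0,0]},{"claw":1,"linear":[0,0.3,0],"rotation":[0,0,0]},{"claw":1,"linear":[0,0.3,0],"rotation":[0,0,0]},{"claw":1,"linear":[0,0.3,0],"rotation":[0,0,0]},{"claw":1,"linear":[0,0.3,0],"rotation":[0,0,0]},{"claw":1,"linear":[0,0.2,0],"rotation":[0,0,0]},{"claw":1,"linear":[0,0,0],"rotation":[0,0,0]},{"claw":1,"linear":[0,0,0],"rotation":[0,0,0]}])

```text
time: 11.08
position: [0.6178, 0.178, 0.1178]
tool_rot: [0.092, 1.57, -0.095]
ft_force: [-1.4, -0.8, -2.6]
grip_width: 0.246
```

```bash
python3 go.py .6187 .1787 .118 -7.04;python3 -c "
from h import *
T,S=get_image('top'),get_image('scene')
o=np.zeros((600,800,3),np.uint8)
o[:300,:400]=cv2.resize(T[110:260,80:280],(400,300),interpolation=3)
o[:390,405:795]=cv2.resize(S[230:360,335:465],(390,390),interpolation=3)
cv2.imwrite('pics/chk2.png',o)"
```

```text
t 11.08 tcp [0.6178 0.178  0.1178] zyaw -6.84 F [-1.3855 -0.8191 -2.5971] w 0.246 q [ 0.2531  0.481  -0.7541  1.5737  0.344   1.2262 -0.6817]
linear total (units) [-0.0087  0.032   0.0331] rot (units) [ 0.0023 -0.0009  0.0011]
```

View pics/chk2.png

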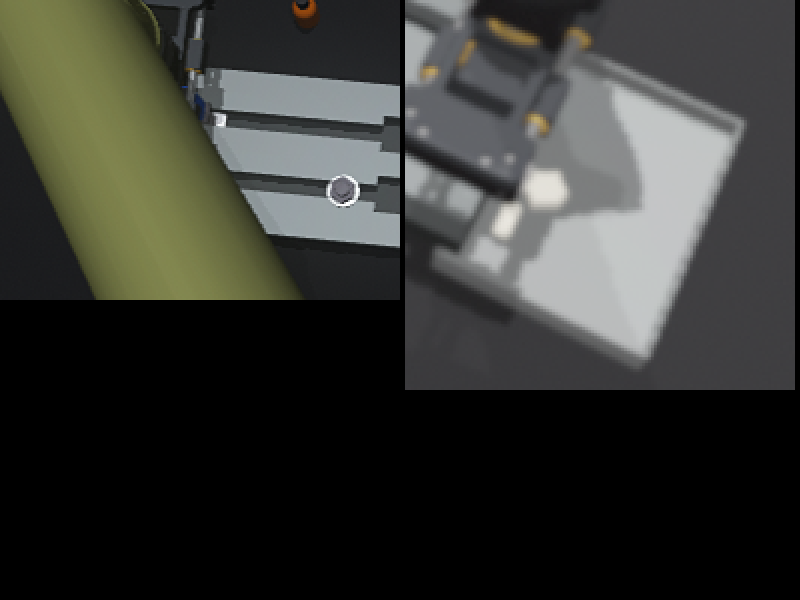

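Two white blobs show in the tray, at scene (382,293) and (369,303). I need to check whether either one is the scraper's foot.

Run:
```python
from h import *
np.set_printoptions(precision=4,suppress=True)
a=np.radians(-7.04);ex=np.array([np.cos(a),np.sin(a)]);ey=np.array([-ex[1],ex[0]]);c=np.array([.5699,.0453])
K,M,t=cam("scene");S=get_image("scene");rv=cv2.Rodrigues(M)[0]
f=np.array([.6178,.178])+.0017*ey; print("foot plate",(f-c)@ex,(f-c)@ey)
for dx,dy in((13,30),(-13,30),(13,0)):
    w=f+dx/1e3*ex+dy/1e3*ey; print("foot corner px",cv2.projectPoints(np.array([*w,.05]),rv,t,K,None)[0].ravel())
m=(S.min(2)>205);m[:230]=0;m[360:]=0;m[:,:335]=0;m[:,465:]=0
for b in blobs(m,8):
    p=cv2.minAreaRect(b)[0]
    for z in(.009,.05): w=onz("scene",p,z)[:2]-c; print(np.round(p,1),cv2.contourArea(b),"z",z,"plate xy",w@ex,w@ey)
```

```text
foot plate 0.031274864247144527 0.13927028336934794
foot corner px [371.0584 296.5504]
foot corner px [376.528  285.3059]
foot corner px [356.1577 289.4233]
[381.5 292. ] 69.0 z 0.009 plate xy 0.005406869138341649 0.1810847168369048
[381.5 292. ] 69.0 z 0.05 plate xy 0.026506445575740653 0.18267307225288987
[368.3 303.4] 21.5 z 0.009 plate xy 0.039651423255202885 0.16804607370933292
[368.3 303.4] 21.5 z 0.05 plate xy 0.05928549458559823 0.17019242144218816
```

play_rows(targets=[{"claw":1,"linear":[0,0.3,0],"rotation":[0.002,0,0]},{"claw":1,"linear":[0,0.3,0],"rotation":[0,0,0]},{"claw":1,"linear":[0,0.2,0],"rotation":[0,0,0]},{"claw":1,"linear":[0,0,0],"rotation":[0,0,0]},{"claw":1,"linear":[0,0,0],"rotation":[0,0,0]}])

```text
time: 11.65
position: [0.6211, 0.1973, 0.1177]
tool_rot: [0.097, 1.57, -0.102]
ft_force: [0.3, 1.0, -3.0]
grip_width: 0.252
```

```bash
python3 - <<'E'
from h import *
np.set_printoptions(precision=4,suppress=True)
a=np.radians(-7.04);ex=np.array([np.cos(a),np.sin(a)]);ey=np.array([-ex[1],ex[0]]);c=np.array([.5699,.0453])
S=get_image("scene");T=get_image("top");s=get_state();print(s['position'],s['ft_force'])
f=s['position'][:2]+.0017*ey;print("foot",(f-c)@ex,(f-c)@ey)
m=(S.min(2)>205);m[:230]=0;m[360:]=0;m[:,:335]=0;m[:,465:]=0
for b in blobs(m,8):
    p=cv2.minAreaRect(b)[0]
    for z in(.009,.05): w=onz("scene",p,z)[:2]-c; print(np.round(p,1),cv2.contourArea(b),"z",z,"plate xy",w@ex,w@ey)
o=np.zeros((600,800,3),np.uint8)
o[:300,:240]=cv2.resize(T[110:260,80:200],(240,300),interpolation=3)
o[:600,250:790]=cv2.resize(S[240:340,340:430],(540,600),interpolation=3)
cv2.imwrite('pics/chk3.png',o)
E
python3 go.py .6187 .1787 .118 -7.04
```

```text
[0.621  0.1972 0.1178] [-0.07   -0.5    -2.1634]
foot 0.03207724946619063 0.15870085400302658
[416.2 301.1] 898.0 z 0.009 plate xy -0.008879769158802524 0.24679546936937655
[416.2 301.1] 898.0 z 0.05 plate xy 0.012831207891813216 0.2455717150673387
[368.1 303.8] 35.5 z 0.009 plate xy 0.04059537057514073 0.16803647526442012
[368.1 303.8] 35.5 z 0.05 plate xy 0.06018904542049525 0.17018323376536393
t 11.75 tcp [0.621  0.1972 0.1178] zyaw -7.26 F [-0.07   -0.5    -2.1634] w 0.249 q [ 0.2157  0.4991 -0.7512  1.5506  0.355   1.2349 -0.7202]
linear total (units) [-0.0079 -0.745   0.0031] rot (units) [-0.0025 -0.0006  0.0017]
```

View pics/chk3.png

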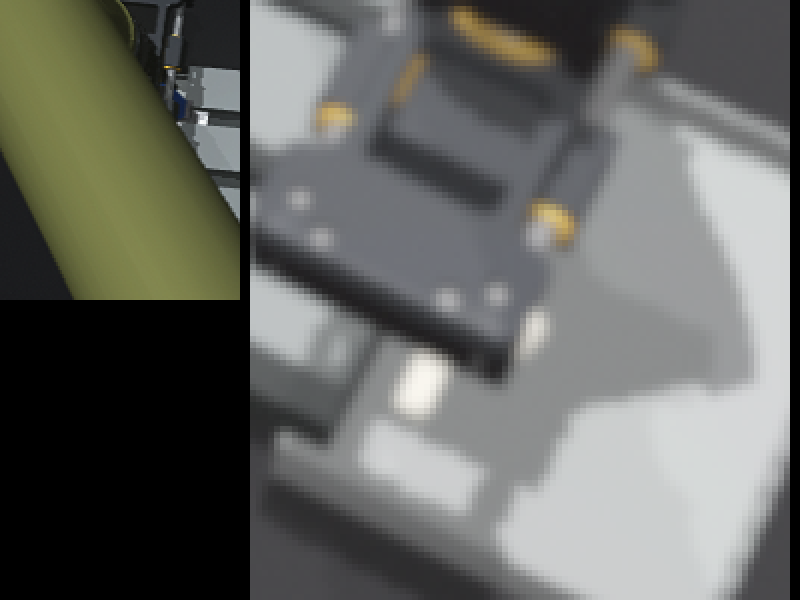

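The second piece at scene (368,304) hasn't moved. The first, now partly behind the gripper, kept its right edge at about x≈390 while the foot moved on 19 mm. So both lie in the tray. I'll drive the foot out of the open end and lift.

play_rows(targets=[{"claw":1,"linear":[0,0.4,0],"rotation":[-0.002,0,0]},{"claw":1,"linear":[0,0.4,0],"rotation":[0,0,0]},{"claw":1,"linear":[0,0.4,0],"rotation":[0,0,0]},{"claw":1,"linear":[0,0.4,0],"rotation":[0,0,0]},{"claw":1,"linear":[0,0.3,0],"rotation":[0,0,0]},{"claw":1,"linear":[0,0,0],"rotation":[0,0,0]}])

```text
time: 12.25
position: [0.6275, 0.2494, 0.1175]
tool_rot: [0.096, 1.57, -0.099]
ft_force: [-1.2, 1.1, -1.9]
grip_width: 0.25
```

```bash
python3 go.py .6187 .1787 .22 -7.04
```

```text
t 12.25 tcp [0.6275 0.2494 0.1175] zyaw -7.11 F [-1.2242  1.0663 -1.8629] w 0.25 q [ 0.1207  0.5493 -0.7471  1.4855  0.3828  1.2587 -0.7957]
linear total (units) [-4.0942 -2.8575 -0.0046] rot (units) [-0.0008 -0.0006  0.0011]
```

play_rows(targets=[{"claw":1,"linear":[-0.4,0,0],"rotation":[0,0,0]},{"claw":1,"linear":[-0.7,0,0],"rotation":[0,0,0]},{"claw":1,"linear":[-0.8,0,0],"rotation":[0,0,0]},{"claw":1,"linear":[-0.8,0,0],"rotation":[0,0,0]},{"claw":1,"linear":[-0.8,0,0],"rotation":[0,0,0]},{"claw":1,"linear":[-0.7,-0.1,0],"rotation":[0,0,0]},{"claw":1,"linear":[-0.3,-0.5,0],"rotation":[0,0,0]},{"claw":1,"linear":[0,-0.8,0],"rotation":[0,0,0]},{"claw":1,"linear":[0,-0.8,0],"rotation":[0,0,0]},{"claw":1,"linear":[0,-0.8,0],"rotation":[0,0,0]}])

```text
time: 13.08
position: [0.6157, 0.1778, 0.2398]
tool_rot: [0.088, 1.571, -0.088]
ft_force: [-0.4, -0.4, -3.1]
grip_width: 0.247
```

```bash
python3 go.py .48 -.3 .22 -7.04
```

```text
t 13.08 tcp [0.6157 0.1778 0.2398] zyaw -6.44 F [-0.3876 -0.3845 -3.0744] w 0.247 q [ 0.269   0.3944 -0.7842  1.4265  0.2763  1.436  -0.6264]
linear total (units) [  0.8042 -19.6     -3.2478] rot (units) [ 0.0067 -0.0015  0.0002]
```

play_rows(targets=[{"claw":1,"linear":[0,-0.95,-0.15],"rotation":[0,0,0]},{"claw":1,"linear":[0,-0.95,-0.15],"rotation":[0,0,0]},{"claw":1,"linear":[0,-0.95,-0.15],"rotation":[0,0,0]},{"claw":1,"linear":[0,-0.95,-0.15],"rotation":[0,0,0]},{"claw":1,"linear":[0,-0.95,-0.15],"rotation":[0,0,0]},{"claw":1,"linear":[0,-0.95,-0.15],"rotation":[0,0,0]},{"claw":1,"linear":[0,-0.95,-0.15],"rotation":[0,0,0]},{"claw":1,"linear":[0,-0.95,-0.15],"rotation":[0,0,0]},{"claw":1,"linear":[0,-0.95,-0.15],"rotation":[0,0,0]},{"claw":1,"linear":[0,-0.95,-0.15],"rotation":[0,0,0]}])

```text
time: 13.92
position: [0.5418, -0.0763, 0.2418]
tool_rot: [0.087, 1.573, -0.102]
ft_force: [1.2, 0.5, -2.9]
grip_width: 0.248
```

```bash
python3 go.py .48 -.3 .2 -1
```

```text
t 13.92 tcp [ 0.5418 -0.0763  0.2418] zyaw -6.92 F [ 1.2273  0.5182 -2.8603] w 0.248 q [ 0.7166  0.1455 -0.6919  1.6573  0.104   1.3776 -0.1113]
linear total (units) [ 1.7658 -9.1636 -1.3706] rot (units) [-0.0658 -0.0027  0.0061]
```

play_rows(targets=[{"claw":1,"linear":[0,-0.95,-0.1],"rotation":[0,0,0]},{"claw":1,"linear":[0,-0.95,-0.15],"rotation":[0,0,0.002]},{"claw":1,"linear":[0,-0.95,-0.15],"rotation":[0,0,0.002]},{"claw":1,"linear":[0,-0.95,-0.15],"rotation":[0,0,0.002]},{"claw":1,"linear":[0,-0.95,-0.15],"rotation":[0,0,0]},{"claw":1,"linear":[0.2,-0.95,-0.15],"rotation":[0,0,0]},{"claw":1,"linear":[0.3,-0.95,-0.15],"rotation":[0,0,0]},{"claw":1,"linear":[0.4,-0.8,-0.1],"rotation":[0,0,0]},{"claw":1,"linear":[0.4,-0.4,0],"rotation":[0,0,0]},{"claw":1,"linear":[0.2,-0.1,0],"rotation":[0,0,0]}])

```text
time: 14.75
position: [0.4737, -0.2945, 0.2079]
tool_rot: [0.101, 1.573, -0.12]
ft_force: [-0.3, 1.1, -3.8]
grip_width: 0.248
```

```bash
python3 go.py .48 -.3 .0762 -7
```

```text
t 14.75 tcp [ 0.4737 -0.2945  0.2079] zyaw -8.03 F [-0.2887  1.1278 -3.7694] w 0.248 q [ 0.9688  0.1663 -0.5199  1.69    0.0991  1.3087  0.2889]
linear total (units) [ 5.2699 -0.115   0.3051] rot (units) [-0.0114 -0.003   0.008 ]
```

play_rows(targets=[{"claw":1,"linear":[0.4,0,0.2],"rotation":[-0.005,-0.001,0.004]},{"claw":1,"linear":[0.7,0,0],"rotation":[-0.005,-0.001,0.004]},{"claw":1,"linear":[0.7,0,0],"rotation":[0,0,0]},{"claw":1,"linear":[0.7,0,0],"rotation":[0,0,0]},{"claw":1,"linear":[0.7,0,0],"rotation":[0,0,0]},{"claw":1,"linear":[0.6,0,0],"rotation":[0,0,0]},{"claw":1,"linear":[0.4,0,0],"rotation":[0,0,0]},{"claw":1,"linear":[0.2,0,0],"rotation":[0,0,0]},{"claw":1,"linear":[0,0,0],"rotation":[0,0,0]},{"claw":1,"linear":[0,0,0],"rotation":[0,0,0]}])

```text
time: 15.58
position: [0.4846, -0.2825, 0.0898]
tool_rot: [0.093, 1.568, -0.076]
ft_force: [0.2, 0.3, -1.8]
grip_width: 0.246
```

```bash
python3 go.py .48 -.3 .0762 -7; python3 -c "
from bench import *
for i in range(3): get_image('top')
"; python3 go.py .48 -.3 .0762 -7
```

```text
t 15.58 tcp [ 0.4846 -0.2825  0.0898] zyaw -6.17 F [ 0.2441  0.3191 -1.8493] w 0.246 q [ 0.9412  0.2826 -0.5201  1.8131  0.1452  1.0889  0.2626]
linear total (units) [ 0.5375 -0.7213 -0.1067] rot (units) [ 0.0092  0.0004 -0.0069]
t 15.73 tcp [ 0.4848 -0.2835  0.0907] zyaw -6.23 F [-0.6525 -0.2445 -2.479 ] w 0.251 q [ 0.9418  0.2816 -0.5197  1.8123  0.1455  1.0889  0.2626]
linear total (units) [ 0.5725 -0.6831 -0.1196] rot (units) [ 0.0086  0.0012 -0.006 ]
```

play_rows(targets=[{"claw":1,"linear":[0.1,-0.4,0],"rotation":[0,0.001,-0.006]},{"claw":1,"linear":[0.2,0,0],"rotation":[0,0,0]},{"claw":1,"linear":[0.15,0,0],"rotation":[0,0,0]},{"claw":1,"linear":[0.1,0,0],"rotation":[0,0,0]},{"claw":1,"linear":[0,0,0],"rotation":[0,0,0]},{"claw":1,"linear":[0,0,0],"rotation":[0,0,0]}])

```text
time: 16.23
position: [0.4847, -0.2968, 0.078]
tool_rot: [0.084, 1.565, -0.09]
ft_force: [0.6, 0.4, -2.1]
grip_width: 0.247
```

```bash
python3 go.py .48 -.3 .0762 -7
```

```text
t 16.23 tcp [ 0.4847 -0.2968  0.078 ] zyaw -6.35 F [ 0.5636  0.3836 -2.1353] w 0.247 q [ 0.9418  0.3029 -0.5081  1.8142  0.1698  1.0616  0.2597]
linear total (units) [ 0.0707 -0.146  -0.1727] rot (units) [0.0072 0.0027 0.0026]
```

play_rows(targets=[{"claw":1,"linear":[0.07,0,0],"rotation":[0,0.002,0.002]},{"claw":1,"linear":[0.04,0,0],"rotation":[0,0,0]},{"claw":1,"linear":[0,0,0],"rotation":[0,0,0]}])

```text
time: 16.48
position: [0.4851, -0.2967, 0.0765]
tool_rot: [0.086, 1.568, -0.088]
ft_force: [0.3, 0.5, -2.7]
grip_width: 0.251
```

```bash
python3 go.py .48 -.3 .0762 -7
```

```text
t 16.48 tcp [ 0.4851 -0.2967  0.0765] zyaw -6.34 F [ 0.2798  0.5418 -2.6742] w 0.251 q [ 0.9408  0.3083 -0.5077  1.8109  0.1704  1.064   0.2595]
linear total (units) [ 0.0136 -0.1521 -0.1882] rot (units) [0.0073 0.0007 0.0007]
```

play_rows(targets=[{"claw":1,"linear":[0.05,0,0],"rotation":[0,0,0]},{"claw":1,"linear":[0.05,0,0],"rotation":[0,0,0]},{"claw":1,"linear":[0,0,0],"rotation":[0,0,0]}])

```text
time: 16.73
position: [0.4857, -0.2969, 0.0765]
tool_rot: [0.085, 1.568, -0.089]
ft_force: [0.4, -0.2, -2.9]
grip_width: 0.249
```

```bash
python3 go.py .48 -.3 .0762 -7
```

```text
t 16.73 tcp [ 0.4857 -0.2969  0.0765] zyaw -6.33 F [ 0.3529 -0.1584 -2.8545] w 0.249 q [ 0.9395  0.3089 -0.5076  1.8103  0.1719  1.0636  0.2579]
linear total (units) [ 0.0135 -0.1499 -0.2124] rot (units) [0.0074 0.0009 0.0015]
```

play_rows(targets=[{"claw":1,"linear":[0.1,0,0],"rotation":[0,0,0]},{"claw":1,"linear":[0.1,0,0],"rotation":[0,0,0]},{"claw":1,"linear":[0.05,0,0],"rotation":[0,0,0]}])

```text
time: 16.98
position: [0.4864, -0.2969, 0.0762]
tool_rot: [0.083, 1.568, -0.091]
ft_force: [-1.7, 1.2, 0.4]
grip_width: 0.249
```

```bash
python3 go.py .48 -.3 .0762 -7
```

```text
t 16.98 tcp [ 0.4864 -0.2969  0.0762] zyaw -6.32 F [-1.6814  1.2081  0.3798] w 0.249 q [ 0.9369  0.3102 -0.5073  1.8095  0.1756  1.063   0.254 ]
linear total (units) [-0.0007 -0.1499 -0.2426] rot (units) [0.0075 0.0006 0.0032]
```

Contact: the weight is off the wrist, at the same height as at pick-up. Release.

play_rows(targets=[{"claw":0.9,"linear":[0,0,0],"rotation":[0,0,0]},{"claw":0.6,"linear":[0,0,0],"rotation":[0,0,0]},{"claw":0.3,"linear":[0,0,0],"rotation":[0,0,0]},{"claw":0,"linear":[0,0,0],"rotation":[0,0,0]},{"claw":0,"linear":[0,0,0],"rotation":[0,0,0]},{"claw":0,"linear":[0,0,0],"rotation":[0,0,0]},{"claw":0,"linear":[0,0,0],"rotation":[0,0,0]},{"claw":0,"linear":[0,0,0],"rotation":[0,0,0]},{"claw":0,"linear":[0,0,0],"rotation":[0,0,0]}])

```text
time: 17.73
position: [0.4879, -0.2976, 0.0757]
tool_rot: [0.082, 1.565, -0.091]
ft_force: [0.4, 0.1, -0.8]
grip_width: 0.77
```

```bash
python3 go.py .48 -.3 .2 -7
```

```text
t 17.73 tcp [ 0.4879 -0.2976  0.0757] zyaw -6.32 F [ 0.3614  0.1052 -0.8364] w 0.77 q [ 0.9367  0.3114 -0.507   1.8091  0.1757  1.0588  0.2541]
linear total (units) [-4.9731 -0.1592 -0.2815] rot (units) [0.0075 0.0028 0.0035]
```

Lift straight up, then move away to the right so the top camera can see.

play_rows(targets=[{"claw":0,"linear":[0,0,0],"rotation":[0,0,0]},{"claw":0,"linear":[0,0,0],"rotation":[0,0,0]},{"claw":0,"linear":[0,0,0],"rotation":[0,0,0]},{"claw":0,"linear":[-0.4,0,0],"rotation":[0,0,0]},{"claw":0,"linear":[-0.6,0,0],"rotation":[0,0,0]},{"claw":0,"linear":[-0.7,0,0],"rotation":[0,0,0]},{"claw":0,"linear":[-0.8,0,0],"rotation":[0,0,0]},{"claw":0,"linear":[-0.8,0,0],"rotation":[0,0,0]},{"claw":0,"linear":[-0.8,0,0],"rotation":[0,0,0]},{"claw":0,"linear":[-0.8,0,0],"rotation":[0,0,0]}])

```text
time: 18.57
position: [0.4846, -0.2947, 0.2019]
tool_rot: [0.086, 1.573, -0.086]
ft_force: [0.8, -0.3, 0.8]
grip_width: 0.998
```

play_rows(targets=[{"claw":0,"linear":[-0.8,0,0],"rotation":[0,0,0]},{"claw":0,"linear":[-0.2,-0.6,-0.5],"rotation":[0,0,0]},{"claw":0,"linear":[0,-0.7,-0.6],"rotation":[0,0,0]},{"claw":0,"linear":[0,-0.7,-0.6],"rotation":[0,0,0]},{"claw":0,"linear":[0,-0.7,-0.6],"rotation":[0,0,0]},{"claw":0,"linear":[0,-0.7,-0.6],"rotation":[0,0,0]},{"claw":0,"linear":[0,-0.7,-0.6],"rotation":[0,0,0]},{"claw":0,"linear":[0,-0.7,-0.6],"rotation":[0,0,0]},{"claw":0,"linear":[0,-0.7,-0.6],"rotation":[0,0,0]},{"claw":0,"linear":[0,0,0],"rotation":[0,0,0]}])

```text
time: 19.4
position: [0.354, -0.4228, 0.2456]
tool_rot: [0.067, 1.555, -0.088]
ft_force: [-0.5, -1.0, 0.3]
grip_width: 1.003
```

```bash
python3 go.py .3 -.45 .2 -7;python3 -c "
from h import *
T,S=get_image('top'),get_image('scene')
o=np.zeros((590,790,3),np.uint8)
o[:325,:790]=cv2.resize(T[90:275,100:550],(790,325),interpolation=3)
o[330:590,:520]=cv2.resize(S[110:370,0:520][:,:],(520,260),interpolation=3)
o[330:590,525:790]=cv2.resize(S[110:190,120:201],(265,260),interpolation=3)
cv2.imwrite('pics/end.png',o);cv2.imwrite('pics/endT.png',T);cv2.imwrite('pics/endS.png',S)"
```

```text
t 19.4 tcp [ 0.354  -0.4228  0.2456] zyaw -5.68 F [-0.4864 -1.0486  0.3429] w 1.003 q [ 1.188   0.1051 -0.3887  1.67    0.0407  1.355   0.6942]
linear total (units) [ 1.8097 -1.2736 -2.0691] rot (units) [0.0147 0.0096 0.0079]
```

View pics/end.png

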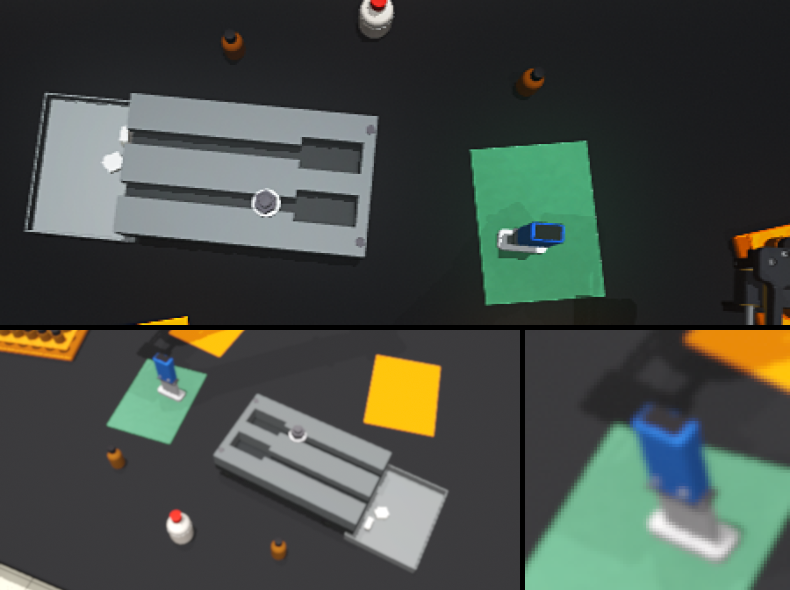

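Final picture: slots are empty, with both white pieces in the tray at scene about (382,292) and (369,304). The scraper stands on the green mat clear of the gripper, and the bolt, bottle and vials look unmoved. Quick numeric check, then hand in.

Run:
```python
from h import *
np.set_printoptions(precision=4,suppress=True)
a=np.radians(-7.04);ex=np.array([np.cos(a),np.sin(a)]);ey=np.array([-ex[1],ex[0]]);tr=np.array([.5699,.0453])+.206*ey
T0=cv2.imread("pics/top0.png");T=cv2.imread("pics/endT.png");S=cv2.imread("pics/endS.png")
for nm,(x,y,w,h) in dict(bolt=(238,192,28,28),bottle=(298,78,32,38),vial=(222,104,20,22),vial2=(392,124,22,24),tray=(112,140,40,85)).items():
    r=cv2.matchTemplate(T[y-6:y+h+6,x-6:x+w+6],T0[y:y+h,x:x+w],cv2.TM_CCOEFF_NORMED); _,v,_,l=cv2.minMaxLoc(r); print(nm,"shift px",np.array(l)-6,round(v,3))
for n,I,(x0,x1,y0,y1) in(("scene",S,(360,392,285,312)),("top",T,(150,176,155,190))):
    m=np.zeros(I.shape[:2],bool);m[y0:y1,x0:x1]=(I.min(2)>215)[y0:y1,x0:x1]
    for b in blobs(m,6):
        p=cv2.minAreaRect(b)[0]; w=onz(n,p,.01)[:2]-tr; print(n,np.round(p,1),cv2.contourArea(b),"tray xy",w@ex,w@ey)
close_job()
```

```text
bolt shift px [0 0] 1.0
bottle shift px [0 0] 1.0
vial shift px [0 0] 0.999
vial2 shift px [0 0] 0.999
tray shift px [0 0] 1.0
scene [381.5 292. ] 114.0 tray xy 0.005921492953887892 -0.02487654278709557
scene [368.6 302.3] 56.0 tray xy 0.037762140794374614 -0.038295289146554244
top [163.8 181.6] 70.0 tray xy 0.009413560207664104 -0.025670439960684896
top [170.  165.5] 18.5 tray xy 0.04756914647257354 -0.034794074170670215
the job is handed in; nothing more can be done
```

I cleared both ceramic pieces from the far slot into the tray and put the scraper back upright on the green mat. The job was handed in at about 19.4 s of the 54 s allowed, and no verdict was reported.

I lowered the scraper into the far entry pocket without touching the sides and pushed it along the slot. Once both pieces had dropped, I drove the foot out through the open end rather than pulling it back.

Last checks:
- **Pieces:** both lie inside the tray, at about (8, -25) mm and (43, -37) mm from its centre. The two camera views agree to about 4 mm on the first. The second is partly hidden from above, so they agree only to about 10 mm, still well inside the limits. It looks narrow and may be leaning against the plate's end, but it had not moved between pictures.
- **Scraper:** it looks upright on the mat and the gripper is clear of it. I judged the upright stance by eye and did not measure the tilt.
- **Everything else:** bolt, bottle, both vials and tray show no pixel shift from the first picture.
- **Disagreement on the way:** in the first picture after the push, one piece could have been either in the tray or still hanging on the foot. It kept its place while the foot moved on, and the final pictures show it in the tray.

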